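# Lock the boot-press spindle with its setscrew

### The job

Turn the crank of the boot press until the flat on its spindle lies straight up under the setscrew (crank arm upright). Then take the larger T-handled hex key from its wooden block, seat it in the setscrew's hex socket and turn it clockwise until the screw bites firmly on the flat, without overtightening. Leave the key standing in the screw, and leave everything else on the bench alone.

Things in the scene. Friction and masses are not known exactly. Their poses are not given: they have to be found in the camera images.
- crank (a joint): Angle of the spindle and its crank: 0 = crank arm straight up, flat on the spindle facing straight up to the setscrew; positive = crank leaning to the stand's -x side (at 1.57 it lies level). It can travel from -0.5 to 1.9. It turns with slight friction (0.12 N m) and stays where it is left.
- crank_pin (a point): Middle of the crank's round wooden hand pin (14 mm diameter, 42 mm long, 60 mm from the spindle axis). The pin lies level, parallel to the spindle, sticking out from the crank arm to the stand's -y side; this point is 22 mm out from the arm's outer face. The hand pin is fixed to the arm, so it slips in the grip as the crank goes round.
- spindle_axis (a point): Point on the spindle's axis, 105 mm above the table, level with the middle of the hand pin along the axis (it is in free air beyond the crank hub). The crank pin circles it at 60 mm.
- spindle: The press's spindle in its bearing: a level steel shaft (24 mm diameter; a flat 1 mm deep, 9.6 mm wide along its length, on the crank arm's side) with crank arm and aluminium press head. This frame is the fixed bearing's and does not turn: origin under the middle of the stand, at table height, y along the shaft, the crank end being -y, z up. The shaft's axis is 105 mm above the table.
- stand: Grey steel stand of the press: base plate 150 x 200 x 12 mm; collar block 52 x 50 mm and 138 mm high, centred 50 mm to the stand's +y side, with the setscrew standing upright in its top; slimmer post 124 mm high 35 mm to the -y side. Fixed. Origin under the middle of the base plate; z up; y along the spindle.
- setscrew: Captive setscrew upright in the top of the collar block, over the spindle: round steel head 33 mm in diameter, 14 mm proud of the block. This frame is its fixed seat: origin on the screw's axis at table height. The head turns but keeps its height (top 152 mm above the table); inside the block it drives a tip down 2.5 mm per radian clockwise. Its worn tip starts 1.1 to 3.3 mm above the upturned flat.
- screw (a joint): Angle the setscrew has been turned clockwise seen from above; 0 at first. Bites on the upturned flat after 0.4 to 1.4 rad, differing each time: to be felt. Turning freely it drags with 0.27 N m (some 0.1 is left in a pause). From the bite on the moment climbs about 0.6 N m per radian: 0.15 to 0.25 N m above free running is firmly tight, 0.45 overtightened. It does not turn back.
- socket_mouth (a point): Centre of the hex socket's mouth in the top of the setscrew; it turns with the screw. z up; the x axis points to one of the socket's six corners (corners every 60 degrees). Socket 17.6 mm across flats, 15 mm deep, flat floor, no lead-in. The key has about 0.1 rad of play in it either way.
- big_key: The larger T-handled hex key, upright in a wooden block: steel hex shank 17 mm across flats, 95 mm long, last 3 mm tapered to 11 mm diameter; steel crossbar 110 x 22 x 18 mm (x, y, z) on top. 0.35 kg. Origin at the tip; z up the shank; x along the bar and through a corner of the hex. Tip 7 mm above the table, 38 mm down a loose hole: it may lean 1 to 2 degrees; lift 40 mm to clear.
- big_key_bar (a point): Centre of the larger key's crossbar, 104 mm above its tip: the place to pinch it, across the bar's 22 mm width.
- small_key: The smaller T-handled hex key (shank 10 mm across flats, 80 mm long; crossbar 60 x 15 x 14 mm), standing in the other block. Leave it there. Origin at the tip.
- block_a: Wooden block 60 x 60 x 45 mm that holds the larger key, hole in its middle. Fixed. Origin under its centre.
- block_b: Wooden block of the same size that holds the smaller key. Fixed. Origin under its centre.
- tub: Bystander: open grey parts tub 110 x 160 x 45 mm. Origin under its centre.
- glue_jar: Bystander: jar 60 mm in diameter, 85 mm high. Origin under its centre.
- screwdriver: Bystander: screwdriver lying on the table. Origin under its middle.
- hose_ring: Bystander: steel ring 60 mm in diameter, 12 mm high. Origin under its centre.
- battery: Bystander: battery pack 75 x 120 x 60 mm. Origin under its centre.
- buckle: Bystander: aluminium boot buckle 75 x 24 x 13 mm lying flat. Origin under its centre.
Not all that is in view belongs to the job. Leave any orange or yellow look-alike of the big_key alone.

How it is judged:
By the outcome, as a careful person would: the job done as asked, in the order asked, and still so for the second after the job is handed in, with the robot touching nothing.
It also fails if it takes over 67 s, if anything falls off the work surface, if the arm or the gripper's body presses on something with over 40 N, if the wrist force passes 120 N, or if a joint passes its speed limit or range.

### The arm

A 6-joint arm with a two-finger parallel gripper is mounted at the origin on the work surface. World frame = base frame: x ahead of the robot, y to its left, z up, the work surface at z = 0. Lengths are in m, angles in rad, forces in N, time in s.
With the tool pointing down it reaches from about 0.35 to 0.975 m from the base axis. Payload 4.9 kg.
Tool frame: the origin (TCP) lies at the very end of the fingers, on their centre line; the grasp point (between the pads) lies 19 mm behind it; x points along the fingers, y is the direction in which the jaws open and shut, and the axes are right-handed (so a half turn about x gives the same grasp; the last joint's range is limited). The gripper opens to 85 mm and grips with 20 to 120 N. Pads are 22 mm wide; open, the fingers measure 114 mm over their backs; the gripper's body (76 mm by 85 mm) begins 54 mm behind the grasp point. The pads swing forward as they close: fully open they stand 13 mm farther back than shut.
Start: joints at [-1.226, 0.053, 1.613, -0, 1.476, -0.119], TCP at [0.28, -0.559, 0.231] pointing down, gripper open.
Joint ranges: [-3.01, 3.01], [-1.01, 2.22], [0.06, 2.58], [-1.02, 4.17], [0.09, 2.62], [-3.14, 3.14]. Speed limits (rad/s): [2.57, 2.57, 3.14, 3.14, 3.14, 3.14].

### API

Orientations are given as a rotation vector (axis times angle).
In Python, from station import ctrl, get_image, calibration, finish_job, search_frame, cut_out, mark_of gives the robot as it stands. The module is installed in compiled form; this text tells all that it offers.
- The arm moves only by the tool arm_command, never from a script. Its argument "plan" is a list that holds one entry, the list of rows, each a list of 7 numbers: the shift along the tool's x, y, z in m, then the turn, a rotation vector about the tool's x, y, z in degrees, then the finger opening in m, from 0 to 0.0854. A call has 1 to 20 rows; each row shifts and turns the pose as measured when the row begins, along the tool's axes as they then stand; what a row does not reach is not made up. A row lasts 1/12 s, in which the tool goes at most 41.7 mm and 7.16 degrees, less where a joint would pass 70% of its speed; a pose out of reach is approached as far as the arm can. A call with a gripper value outside its range is refused whole. The fingers move at their own pace and stop on an object; "squeeze" is the grip in N (left out, the last holds). Time passes only in rows, so rows that do not move let the fingers close. It gives the time, the measured TCP pose, the force and the opening at its end, in the units of the state.
- ctrl.get_obs(): the state, without advancing time (a new reading comes with each control period).
- get_image(name): name is "side" or "top"; returns the picture (420x560x3 uint8, red, green, blue); there is no depth.
- calibration(name): a dict with "fx", "fy", "cx", "cy" (pixels), "k1" (the pictures are not rectified: a ray, as slopes to the right and down, at radius r is drawn at 1 + k1 r^2 times it, then the intrinsics apply), "cam_to_world" (4x4, takes a point from camera to world coordinates). Camera axes: x right, y down, z forward; pixel columns grow to the right and rows downward; lengths in m; the calibration is good to about 2 mm. A picture is of the moment at which its call begins. calibration takes no time and is no camera call.
- finish_job(): hands the job in, once; it reports no verdict.
Trained networks look in the newest picture that a camera, given by its name, has taken for a name from the list of things; names that differ only in an ending like _2 or _b are one class to them, and where a whole thing is asked for, a point or a joint stands for the part that bears it (a point fixed in the world has none). Each returns a list of dicts, best first, with "conf" (0 to 1); they miss things now and then, are a little off and sometimes report something else, mostly with a low value. They report only what shows in the picture. A call takes as long as a camera call. They do not tell look-alikes from the thing itself.
- search_frame(camera, thing): "at" ([x, y, z] in m, in the coordinates of the camera as it stood for that picture, good to about 4 mm: the middle of the surface that is visible of it).
- cut_out(camera, thing): "mask" (420x560 bool, what is visible of it).
- mark_of(camera, thing): "at" ([x, y, z] in m, in the coordinates of the camera as it stood for that picture, good to about 4 mm: a listed point, or the origin of a listed thing).
The state is a dict: "t": time; "q": joint angles; "dq": joint speeds; "effort": joint torques, N m; "tool_pos": TCP position; "tool_rot": TCP orientation; "contact_force": force on the tool from outside, world axes, zero at the start; "wrist_torque": the same for the moment, N m; "opening": finger opening in m.
Only numpy, scipy, OpenCV 4.12 (cv2) and the standard library are available. Lean on these libraries where they do the work, as an engineer would, in place of code of your own. Each camera call takes 0.05 s, during which the arm holds its last target. There are 200 camera calls.

## Working session

There is one attempt and no reset: what is moved stays moved. The work goes in short steps, Python scripts to look and compute and a tool call to move; the robot and the scene stay as the last step left them, time stands still between calls to the robot, and variables do not carry over. Pictures are saved under pics/ and viewed, about 8 in all and at most 12, crops included, and the job is handed in when it is done.

Besides the shell and the picture viewer there is one more tool, called as name([rows], argument=value, ...), one row to a line, values as JSON. arm_command: Moves the arm, as the interface text tells. Its arguments: {"type":"object","properties":{"plan":{"type":"array","items":{"type":"array","items":{"type":"array","items":{"type":"number"}}}},"squeeze":{"type":"number"}},"required":["plan"]}

```bash
mkdir -p pics
cat > h.py <<'E'
import numpy as np, cv2
from station import *
from scipy.spatial.transform import Rotation as R
np.set_printoptions(precision=4,suppress=True)
def w(c,p):
    return (np.array(calibration(c)["cam_to_world"])@np.r_[p,1])[:3]
def proj(c,P):
    k=calibration(c);T=np.linalg.inv(np.array(k["cam_to_world"]))
    p=T@np.r_[P,1];s=p[:2]/p[2];s=s*(1+k["k1"]*(s@s))
    return np.array([k["fx"]*s[0]+k["cx"],k["fy"]*s[1]+k["cy"]])
def ray(c,uv):
    k=calibration(c);T=np.array(k["cam_to_world"])
    d=np.array([(uv[0]-k["cx"])/k["fx"],(uv[1]-k["cy"])/k["fy"]]);s=d.copy()
    for _ in range(10): s=d/(1+k["k1"]*(s@s))
    return T[:3,3],T[:3,:3]@np.r_[s,1]
def atz(c,uv,z):
    o,d=ray(c,uv);return o+d*(z-o[2])/d[2]
def save(c,name,crop=None,sc=1):
    im=get_image(c)
    if crop: im=im[crop[1]:crop[3],crop[0]:crop[2]]
    im=cv2.resize(im,None,fx=sc,fy=sc,interpolation=cv2.INTER_CUBIC)
    cv2.imwrite(f"pics/{name}.png",im[:,:,::-1])
def st():
    o=ctrl.get_obs()
    M=R.from_rotvec(o["tool_rot"]).as_matrix()
    print("t",round(o["t"],2),"pos",np.array(o["tool_pos"]),"F",np.array(o["contact_force"]),"M",np.array(o["wrist_torque"]),"op",o["opening"]);print(M)
    return o,M
E
python3 - <<'E'
from h import *
st()
for c in ["side","top"]:
    save(c,c+"0",sc=1.4)
    k=calibration(c);print(c,k["fx"],k["k1"],np.array(k["cam_to_world"]))
    for n in ["crank_pin","spindle_axis","stand","setscrew","socket_mouth","big_key","big_key_bar","small_key","block_a"]:
        for r in mark_of(c,n)[:3]: 
            p=w(c,r["at"]);print(n,round(r["conf"],2),p,proj(c,p).round())
E
```

```text
t 0.0 pos [ 0.2794 -0.5584  0.23  ] F [-0.4264 -0.4526 -0.1248] M [-0.012  -0.0447 -0.0326] op 0.08540389083463658
[[-0.0007  0.4474 -0.8944]
 [ 0.002  -0.8944 -0.4474]
 [-1.     -0.0021 -0.0002]]
side 412.4255203553368 -0.05977473014218069 [[ 0.9972 -0.0408  0.0629  0.5325]
 [-0.0744 -0.6392  0.7654 -0.7372]
 [ 0.0089 -0.7679 -0.6405  0.7107]
 [ 0.      0.      0.      1.    ]]
crank_pin 0.87 [0.4989 0.0663 0.1274] [241. 183.]
crank_pin 0.53 [0.5601 0.2113 0.1514] [264. 142.]
crank_pin 0.24 [ 0.5608  0.1567 -0.0039] [266. 201.]
spindle_axis 0.62 [0.5507 0.0609 0.1066] [263. 190.]
stand 0.56 [0.5575 0.1623 0.001 ] [265. 198.]
stand 0.51 [0.4962 0.0676 0.1286] [240. 182.]
socket_mouth 0.67 [0.4979 0.0672 0.1258] [241. 183.]
socket_mouth 0.6 [0.5596 0.2128 0.1504] [264. 142.]
big_key 0.93 [ 0.4881 -0.2085  0.0088] [239. 307.]
big_key 0.91 [ 0.7412 -0.2351  0.0025] [362. 313.]
big_key 0.79 [ 0.5128 -0.0721 -0.0018] [250. 262.]
big_key_bar 0.84 [ 0.4951 -0.21    0.1152] [239. 274.]
big_key_bar 0.61 [ 0.516  -0.0758  0.1007] [250. 231.]
big_key_bar 0.61 [ 0.7391 -0.2327  0.1057] [368. 279
[... 472 characters left out ...]
  0.1621 -0.0024] [197. 221.]
stand 0.71 [0.5567 0.1607 0.0005] [197. 220.]
setscrew 0.55 [0.5607 0.2136 0.002 ] [179. 218.]
setscrew 0.4 [ 0.4909 -0.208  -0.0025] [327. 244.]
socket_mouth 0.44 [0.5603 0.2119 0.1508] [167. 211.]
big_key 0.92 [ 0.7346 -0.2309 -0.0023] [333. 160.]
big_key 0.74 [ 0.4936 -0.2076  0.0059] [327. 242.]
big_key 0.74 [ 0.6222 -0.1613 -0.0015] [310. 198.]
big_key_bar 0.85 [ 0.4887 -0.2086  0.1076] [332. 241.]
big_key_bar 0.74 [ 0.7353 -0.2304  0.1054] [338. 150.]
big_key_bar 0.69 [ 0.5138 -0.0743  0.1027] [280. 232.]
small_key 0.64 [ 0.6204 -0.1666  0.011 ] [312. 198.]
block_a 0.89 [ 0.6238 -0.1614 -0.0002] [310. 197.]
block_a 0.5 [ 0.4921 -0.2056  0.0006] [326. 243.]
```

View pics/side0.png

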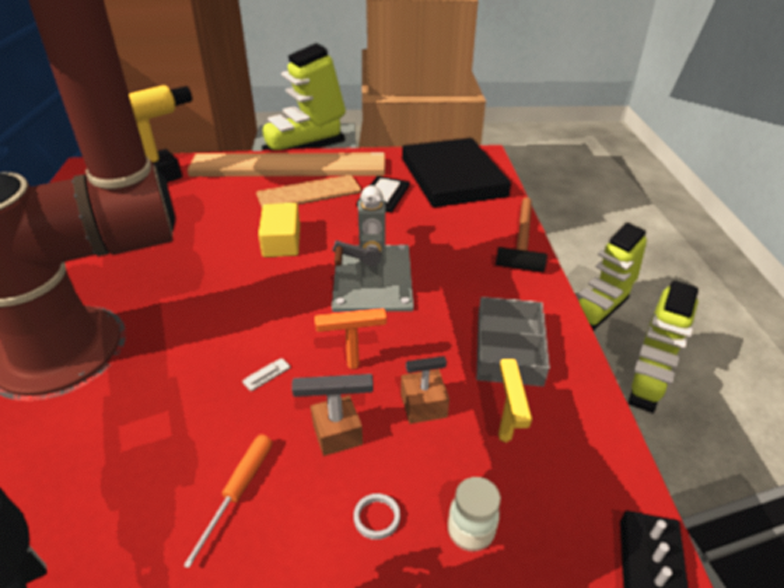

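View pics/top0.png

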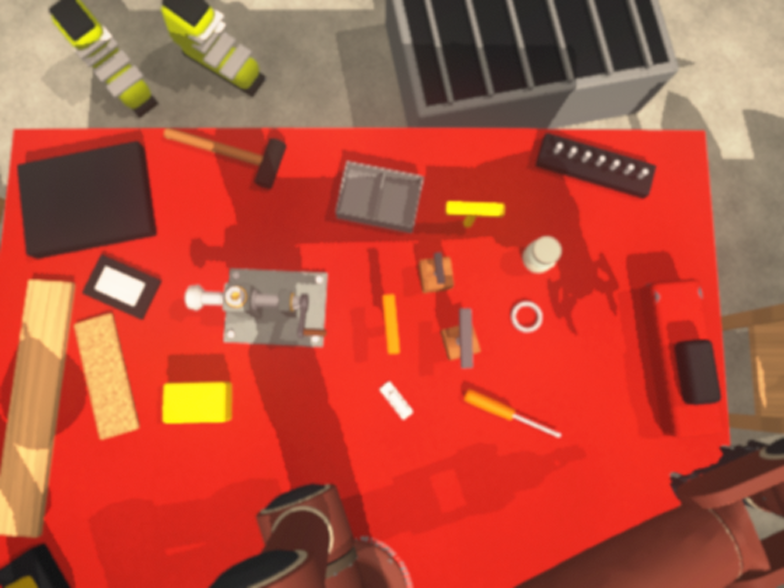

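The side view (784×588) shows the grey big key in its block with its bar at about (333,384). The small key is at (425,365), with an orange decoy at (350,320) and a yellow one at (513,395). The press is at (372,270), with the crank leaning to -x and its pin at (340,255). The top view agrees: bar at (466,338), press plate at (222–327, 268–347), turned about -2.4°. The crank comes first, at about 1.2 rad.

arm_command([
  [[0, 0, 0, -6.8, 0, 0, 0.05], [0, 0, 0, -6.8, 0, 0, 0.05], [0, 0, 0, -6.8, 0, 0, 0.05], [0, 0, 0, -6.8, 0, 0, 0.05], [0, 0, 0, -6.8, 0, 0, 0.05], [0, 0, 0, -6.8, 0, 0, 0.05], [0, 0, 0, -6.8, 0, 0, 0.05], [0, 0, 0, -6.8, 0, 0, 0.05], [0, 0, 0, -6.8, 0, 0, 0.05], [0, 0.0115, -0.036, 0, 0, 0, 0.05], [0, 0.0115, -0.036, 0, 0, 0, 0.05], [0, 0.0115, -0.036, 0, 0, 0, 0.05], [0, 0.0115, -0.036, 0, 0, 0, 0.05], [0, 0.0115, -0.036, 0, 0, 0, 0.05], [0, 0.0115, -0.036, 0, 0, 0, 0.05], [0, 0.0115, -0.036, 0, 0, 0, 0.05], [0, 0.0115, -0.036, 0, 0, 0, 0.05], [0, 0.0115, -0.036, 0, 0, 0, 0.05], [0, 0.0115, -0.036, 0, 0, 0, 0.05], [0, 0.0115, -0.036, 0, 0, 0, 0.05]],
], squeeze=20)

```text
t: 2.67
tool_pos: [0.4022, -0.1515, 0.2302]
tool_rot: [1.207, 1.206, -1.207]
contact_force: [0.1, -0.6, -0.4]
opening: 0.0499
```

```bash
cat >> h.py <<'E'
def to(p,yawdeg=None,lim=0.04):
    "shift and turn in tool axes to reach world TCP p, tool down with tool y at yaw"
    o=ctrl.get_obs();M=R.from_rotvec(o["tool_rot"]).as_matrix()
    d=M.T@(np.array(p)-o["tool_pos"]);print("shift",d,"rows",np.linalg.norm(d)/lim)
    if yawdeg is not None:
        a=np.deg2rad(yawdeg);c,s=np.cos(a),np.sin(a)
        G=np.array([[0,c,s],[0,s,-c],[-1,0,0]])
        print("turn",np.rad2deg(R.from_matrix(M.T@G).as_rotvec()))
E
python3 - <<'E'
from h import *
o,M=st(); print(o["q"])
to([0.499,0.067,0.2],-2.4)
E
```

```text
t 2.67 pos [ 0.4022 -0.1515  0.2302] F [ 0.1382 -0.5922 -0.3813] M [ 0.0125 -0.0206 -0.0289] op 0.04993726452661374
[[ 0.0032  1.      0.0021]
 [-0.0028  0.0021 -1.    ]
 [-1.      0.0031  0.0028]]
[-0.5332 -0.4483  2.0468 -0.0008  1.5389 -0.5353]
shift [ 0.0299  0.0972 -0.2184] rows 6.021902905983063
turn [ 2.5224  0.158  -0.184 ]
```

arm_command([
  [[0.0043, 0.0139, -0.0312, 0.36, 0, 0, 0.05], [0.0043, 0.0139, -0.0312, 0.36, 0, 0, 0.05], [0.0043, 0.0139, -0.0312, 0.36, 0, 0, 0.05], [0.0043, 0.0139, -0.0312, 0.36, 0, 0, 0.05], [0.0043, 0.0139, -0.0312, 0.36, 0, 0, 0.05], [0.0043, 0.0139, -0.0312, 0.36, 0, 0, 0.05], [0.0043, 0.0139, -0.0312, 0.36, 0, 0, 0.05], [0, 0, 0, 0, 0, 0, 0.05], [0, 0, 0, 0, 0, 0, 0.05]],
])

```text
t: 3.42
tool_pos: [0.5075, 0.0842, 0.2019]
tool_rot: [1.237, 1.18, -1.226]
contact_force: [0.1, -0.0, 0.7]
opening: 0.0498
```

Run:
```python
from h import *
o,M=st()
to([0.499,0.067,0.108],-2.4)
save("side","side1",(180,80,340,230),4)
for r in mark_of("side","crank_pin"): print(r["conf"],w("side",r["at"]))
```

```text
t 3.42 pos [0.5075 0.0842 0.2019] F [ 0.1383 -0.0145  0.7419] M [-0.0236  0.0056 -0.0247] op 0.04976929627024607
[[ 0.0131  0.9993 -0.0338]
 [-0.0043 -0.0338 -0.9994]
 [-0.9999  0.0132  0.0039]]
shift [ 0.0939 -0.0091  0.0171] rows 2.396652539269486
turn [ 0.4623  0.2188 -0.757 ]
0.84 [0.5002 0.0664 0.1275]
```

View pics/side1.png

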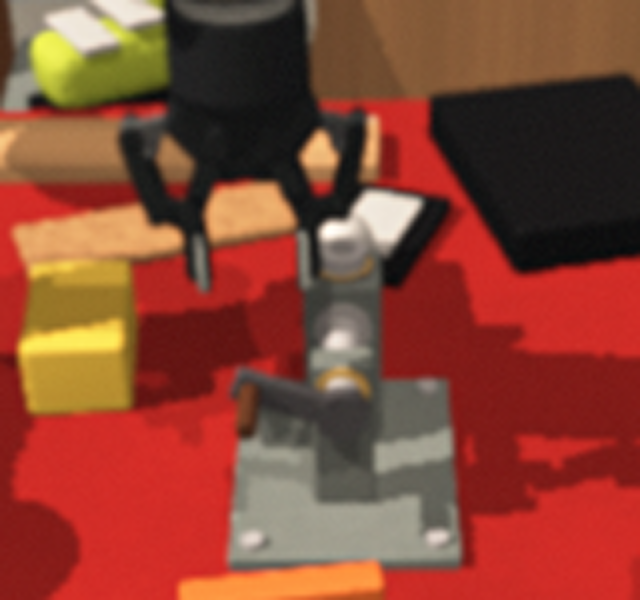

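The crop shows the pin at about (245,408), which is (241,182) in the full frame. The open fingers straddle above it, a bit deep in y. I'll correct sideways, then go down.

arm_command([
  [[0, -0.0045, 0.008, 0.2, 0.1, -0.4, 0.05], [0, -0.0045, 0.008, 0.2, 0.1, -0.3, 0.05], [0, 0, 0, 0, 0, 0, 0.05], [0.025, 0, 0, 0, 0, 0, 0.05], [0.03, 0, 0, 0, 0, 0, 0.05], [0.025, 0, 0, 0, 0, 0, 0.05], [0.008, 0, 0, 0, 0, 0, 0.05], [0, 0, 0, 0, 0, 0, 0.05], [0, 0, 0, 0, 0, 0, 0.05]],
])

```text
t: 4.27
tool_pos: [0.4978, 0.0559, 0.1169]
tool_rot: [1.257, 1.171, -1.246]
contact_force: [0.2, -0.2, 0.2]
opening: 0.0499
```

Run:
```python
from h import *
o,M=st()
to([0.499,0.067,0.108],-2.4)
```

```text
t 4.27 pos [0.4978 0.0559 0.1169] F [ 0.2394 -0.2323  0.1517] M [ 0.0895 -0.0492  0.005 ] op 0.04992456087406872
[[ 0.0108  0.9982 -0.0598]
 [-0.0014 -0.0598 -0.9982]
 [-0.9999  0.0109  0.0008]]
shift [ 0.0089  0.0004 -0.0111] rows 0.35596079750658993
turn [-1.0272  0.0498 -0.623 ]
```

arm_command([
  [[0.006, 0, -0.009, -0.8, 0, -0.5, 0.05], [0.002, 0, 0, 0, 0, 0, 0.05], [0, 0, 0, 0, 0, 0, 0.03], [0, 0, 0, 0, 0, 0, 0.008], [0, 0, 0, 0, 0, 0, 0.008], [0, 0, 0, 0, 0, 0, 0.008], [0, 0, 0, 0, 0, 0, 0.008], [0, 0, 0, 0, 0, 0, 0.008], [0, 0, 0, 0, 0, 0, 0.008]],
], squeeze=20)

```text
t: 5.02
tool_pos: [0.4986, 0.0656, 0.1135]
tool_rot: [1.24, 1.186, -1.242]
contact_force: [0.0, -1.4, -1.4]
opening: 0.0129
```

Run:
```python
from h import *
o,M=st()
to([0.499,0.067,0.108],-2.4)
```

```text
t 5.02 pos [0.4986 0.0656 0.1135] F [ 0.0098 -1.4011 -1.449 ] M [-0.0383  0.1504 -0.0096] op 0.01293129544388888
[[ 0.0005  0.999  -0.0439]
 [-0.002  -0.0439 -0.999 ]
 [-1.      0.0006  0.002 ]]
shift [ 0.0055  0.0003 -0.0015] rows 0.14351433801085478
turn [-0.1186  0.1131 -0.033 ]
```

arm_command([
  [[-0.007, 0.004, 0, 0, 0, 0, 0.008], [-0.0067, 0.005, 0, 0, 0, 0, 0.008], [0, 0, 0, 0, 0, 0, 0.008], [0, 0, 0, 0, 0, 0, 0.008]],
])

```text
t: 5.35
tool_pos: [0.5034, 0.0653, 0.125]
tool_rot: [1.234, 1.197, -1.252]
contact_force: [-1.5, -0.9, -5.9]
opening: 0.013
```

Run:
```python
from h import *
o,M=st()
```

```text
t 5.35 pos [0.5034 0.0653 0.125 ] F [-1.5018 -0.9228 -5.8505] M [-0.004   0.2747 -0.0414] op 0.01301035386193791
[[-0.0137  0.9989 -0.0438]
 [-0.0016 -0.0438 -0.999 ]
 [-0.9999 -0.0136  0.0022]]
```

arm_command([
  [[-0.006, 0.0059, 0, 0, 0, 0, 0.008], [-0.005, 0.0067, 0, 0, 0, 0, 0.008], [0, 0, 0, 0, 0, 0, 0.008], [0, 0, 0, 0, 0, 0, 0.008]],
])

```text
t: 5.68
tool_pos: [0.5093, 0.0651, 0.1344]
tool_rot: [1.222, 1.214, -1.27]
contact_force: [-1.0, -0.4, -5.0]
opening: 0.0134
```

Run:
```python
from h import *
o,M=st()
for c in ["side","top"]:
  for r in mark_of(c,"crank_pin")[:1]: print(r["conf"],w(c,r["at"]))
```

```text
t 5.68 pos [0.5093 0.0651 0.1344] F [-0.9803 -0.3515 -4.9725] M [-0.0614  0.2378 -0.0193] op 0.013435854987336014
[[-0.0374  0.9984 -0.0433]
 [-0.0014 -0.0434 -0.9991]
 [-0.9993 -0.0373  0.003 ]]
0.84 [0.5002 0.0664 0.1275]
0.93 [0.4994 0.0726 0.1255]
```

arm_command([
  [[-0.006, 0.0062, 0, 0, 0, 1, 0.008], [-0.0052, 0.007, 0, 0, 0, 1, 0.008], [-0.0041, 0.0078, 0, 0, 0, 0.5, 0.008], [0, 0, 0, 0, 0, 0.5, 0.008], [0, 0, 0, 0, 0, 0.5, 0.008]],
])

```text
t: 6.2
tool_pos: [0.5243, 0.0644, 0.1489]
tool_rot: [1.24, 1.182, -1.239]
contact_force: [-2.3, -0.8, -6.0]
opening: 0.0129
```

Run:
```python
from h import *
o,M=st(); print("grasp",o["tool_pos"]-M[:,0]*0.019)
for c in ["side","top"]:
  get_image(c)
  for n in ["crank_pin","spindle_axis"]:
    for r in mark_of(c,n)[:1]: print(n,r["conf"],w(c,r["at"]))
```

```text
t 6.2 pos [0.5243 0.0644 0.1489] F [-2.3459 -0.819  -5.9836] M [-0.0167  0.5301 -0.0462] op 0.012918601756258271
[[ 0.0046  0.9991 -0.0428]
 [-0.0042 -0.0428 -0.9991]
 [-1.      0.0048  0.004 ]]
grasp [0.5242 0.0645 0.1679]
crank_pin 0.67 [0.5262 0.0659 0.1547]
spindle_axis 0.89 [0.551  0.062  0.1046]
```

arm_command([
  [[0, 0, 0, 0, 0, 0, 0.03], [0, 0, 0, 0, 0, 0, 0.03], [0.005, 0, 0, 0, 0, 0, 0.03], [0.004, 0, 0, 0, 0, 0, 0.03], [0, 0, 0, 0, 0, 0, 0.03], [0, 0, 0, 0, 0, 0, 0.008], [0, 0, 0, 0, 0, 0, 0.008], [0, 0, 0, 0, 0, 0, 0.008], [0, 0, 0, 0, 0, 0, 0.008]],
])

```text
t: 7.25
tool_pos: [0.5271, 0.0645, 0.1431]
tool_rot: [1.243, 1.178, -1.234]
contact_force: [-0.1, -0.0, 1.3]
opening: 0.0131
```

Run:
```python
from h import *
o,M=st(); print("grasp",o["tool_pos"]-M[:,0]*0.019)
```

```text
t 7.25 pos [0.5271 0.0645 0.1431] F [-0.1087 -0.0428  1.3435] M [0.0083 0.1707 0.0126] op 0.013072489851221227
[[ 0.0107  0.999  -0.0427]
 [-0.0038 -0.0427 -0.9991]
 [-0.9999  0.0108  0.0033]]
grasp [0.5269 0.0646 0.1621]
```

arm_command([
  [[-0.0023, 0.0065, 0, 0, 0, -0.4, 0.008], [-0.002, 0.0065, 0, 0, 0, 0, 0.008], [-0.0014, 0.0065, 0, 0, 0, 0, 0.008], [0, 0, 0, 0, 0, 0, 0.008], [0, 0, 0, 0, 0, 0, 0.008]],
])

```text
t: 7.67
tool_pos: [0.5411, 0.0639, 0.1497]
tool_rot: [1.229, 1.198, -1.254]
contact_force: [-3.4, 0.6, 0.9]
opening: 0.0135
```

Run:
```python
from h import *
o,M=st(); print("grasp",o["tool_pos"]-M[:,0]*0.019)
for c in ["side","top"]:
  save(c,c+"2",(190,90,310,210) if c=="side" else (150,170,250,270),6)
  for n in ["crank_pin","spindle_axis"]:
    for r in mark_of(c,n)[:1]: print(c,n,r["conf"],w(c,r["at"]))
```

```text
t 7.67 pos [0.5411 0.0639 0.1497] F [-3.3697  0.6145  0.8991] M [ 0.0004  0.5058 -0.0338] op 0.013534872718591334
[[-0.0164  0.999  -0.0422]
 [-0.0038 -0.0423 -0.9991]
 [-0.9999 -0.0162  0.0045]]
grasp [0.5414 0.0639 0.1687]
side crank_pin 0.51 [0.5393 0.0622 0.165 ]
side spindle_axis 0.85 [0.5537 0.0632 0.1049]
top crank_pin 0.18 [0.5624 0.2122 0.1541]
```

View pics/side2.png

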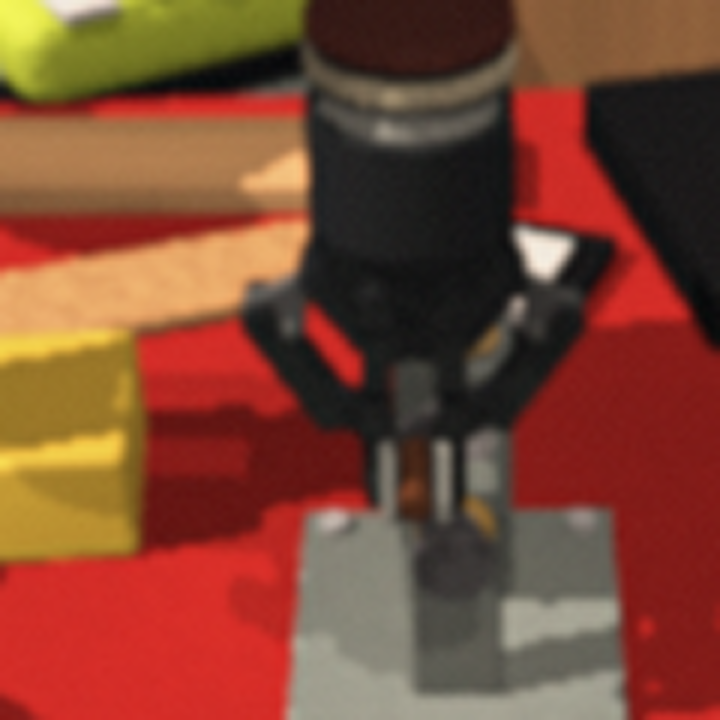

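Run:
```python
from h import *
def aty(c,uv,y):
    o,d=ray(c,uv);return o+d*(y-o[1])/d[1]
print("pin cam tip",aty("side",(190+413/6,90+480/6),0.055),"proj of tool pin",proj("side",[.5414,.0639,.165]))
print("hub",aty("side",(190+452/6,90+560/6),0.08), proj("side",[.5545,.08,.105]))
print("plate back bolts",atz("side",(190+335/6,90+522/6),.015),atz("side",(190+582/6,90+522/6),.015))
print("plate front bolts",atz("side",(243.5,215),.015),atz("side",(289.25,215),.015))
print("top: setscrew",atz("top",(235/1.4,296/1.4),.15))
# front/back corners in top0
for u in [(228,268),(327,272),(323,347),(222,345)]: print(atz("top",(u[0]/1.4,u[1]/1.4),.012))
# circle fits with x only reliable after regrip, first points too
```

```text
pin cam tip [0.5417 0.055  0.1699] proj of tool pin [258.6517 169.5814]
hub [0.5568 0.08   0.1128] [264.4532 185.917 ]
plate back bolts [0.5055 0.2483 0.015 ] [0.625  0.2408 0.015 ]
plate front bolts [0.4984 0.0786 0.015 ] [0.6167 0.071  0.015 ]
top: setscrew [0.5594 0.2103 0.15  ]
[0.6371 0.2603 0.012 ]
[0.6294 0.0573 0.012 ]
[0.4768 0.0627 0.012 ]
[0.4797 0.2659 0.012 ]
```

View pics/top2.png

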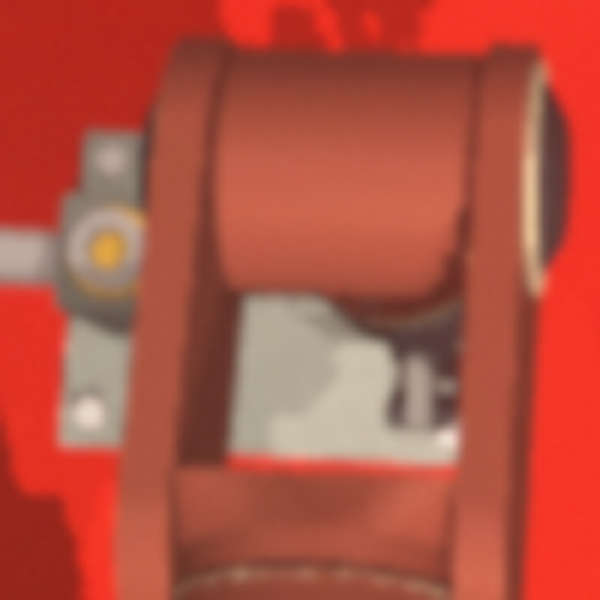

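arm_command([
  [[-0.0008, 0.0055, 0, 0, 0, 0.5, 0.008], [-0.0004, 0.0055, 0, 0, 0, 0.5, 0.008], [0, 0.002, 0, 0, 0, 0.2, 0.008], [0, 0, 0, 0, 0, 0, 0.008], [0, 0, 0, 0, 0, 0, 0.008]],
])

```text
t: 8.38
tool_pos: [0.5507, 0.0634, 0.1509]
tool_rot: [1.234, 1.189, -1.245]
contact_force: [-1.6, -0.8, 1.4]
opening: 0.0128
```

Run:
```python
from h import *
o,M=st(); print("grasp",o["tool_pos"]-M[:,0]*0.019)
```

```text
t 8.38 pos [0.5507 0.0634 0.1509] F [-1.5557 -0.762   1.4083] M [-0.0072  0.4155 -0.0539] op 0.012828842596942912
[[-0.0044  0.9991 -0.0417]
 [-0.0049 -0.0418 -0.9991]
 [-1.     -0.0042  0.0051]]
grasp [0.5508 0.0635 0.1699]
```

arm_command([
  [[0, 0.004, 0, 0, 0, 0, 0.008], [0, 0.0015, 0, 0, 0, 0, 0.008], [0, 0, 0, 0, 0, 0, 0.008]],
])

```text
t: 8.63
tool_pos: [0.5546, 0.0633, 0.1507]
tool_rot: [1.231, 1.192, -1.249]
contact_force: [-2.5, 0.2, 2.2]
opening: 0.0133
```

Run:
```python
from h import *
o,M=st(); print("grasp",o["tool_pos"]-M[:,0]*0.019)
```

```text
t 8.63 pos [0.5546 0.0633 0.1507] F [-2.4729  0.2477  2.2247] M [-0.0263  0.5938 -0.0413] op 0.013295845261311216
[[-0.0097  0.9991 -0.0416]
 [-0.005  -0.0416 -0.9991]
 [-0.9999 -0.0094  0.0054]]
grasp [0.5547 0.0634 0.1697]
```

arm_command([
  [[0, 0, 0, 0, 0, 0, 0.04], [0, 0, 0, 0, 0, 0, 0.04], [0, 0, 0, 0, 0, 0, 0.04], [-0.02, 0, 0, 0, 0, 0, 0.04], [-0.035, 0, 0, 0, 0, 0, 0.04], [-0.03, 0, 0, 0, 0, 0, 0.04], [0, 0, 0.03, 0, 0, 0, 0.05], [0, -0.01, 0.036, -6.5, 0, 0, 0.05], [0, -0.01, 0.036, -6.5, 0, 0, 0.05], [0, -0.015, 0.034, -6.5, 0, 0, 0.05], [0, -0.02, 0.03, -6.5, 0, 0, 0.05], [0, 0, 0, 0, 0, 0, 0.05]],
])

```text
t: 9.63
tool_pos: [0.5218, -0.111, 0.2408]
tool_rot: [0.883, 1.37, -0.889]
contact_force: [0.3, 0.5, -0.2]
opening: 0.0499
```

Run:
```python
from h import *
o,M=st()
a=get_image("side")[110:230,205:325];b=get_image("top")[160:280,150:270]
im=np.hstack([cv2.resize(x,(400,400),interpolation=cv2.INTER_CUBIC) for x in (a,b)])
cv2.imwrite("pics/c3.png",im[:,:,::-1])
for c in ["side","top"]:
  for n in ["crank_pin","spindle_axis","socket_mouth","setscrew","stand","big_key_bar","big_key"]:
    for r in mark_of(c,n)[:2]: print(c,n,round(r["conf"],2),w(c,r["at"]))
to([0.491,-0.208,0.16],90)
```

```text
t 9.63 pos [ 0.5218 -0.111   0.2408] F [ 0.279   0.5444 -0.1914] M [ 0.0026 -0.0096  0.013 ] op 0.04990924840545629
[[ 0.008   0.9093  0.4161]
 [-0.0091  0.4162 -0.9092]
 [-0.9999  0.0035  0.0116]]
side crank_pin 0.43 [0.5546 0.0637 0.1661]
side spindle_axis 0.42 [0.553  0.0615 0.1031]
side socket_mouth 0.44 [0.5582 0.2123 0.15  ]
side socket_mouth 0.2 [ 0.4931 -0.2076  0.0003]
side stand 0.67 [0.5579 0.1626 0.002 ]
side big_key_bar 0.96 [ 0.5154 -0.073   0.1025]
side big_key_bar 0.92 [ 0.736  -0.2301  0.1046]
side big_key 0.97 [ 0.5155 -0.0718 -0.002 ]
side big_key 0.66 [ 0.489  -0.2087  0.009 ]
top crank_pin 0.88 [0.5548 0.0704 0.165 ]
top spindle_axis 0.71 [0.556  0.0614 0.1015]
top socket_mouth 0.43 [0.5599 0.2139 0.1525]
top socket_mouth 0.32 [0.5553 0.0657 0.165 ]
top setscrew 0.58 [0.3711 0.3069 0.004 ]
top setscrew 0.52 [0.563  0.2129 0.0013]
top stand 0.61 [ 0.5548  0.1613 -0.0002]
top big_key_bar 0.8 [ 0.7357 -0.2345  0.1055]
top big_key_bar 0.76 [ 0.51   -0.0699  0.1023]
top big_key 0.8 [ 0.7315 -0.2316  0.0001]
top big_key 0.72 [ 0.49   -0.2065  0.0061]
shift [ 0.0809 -0.0716  0.0787] rows 3.3405635014662316
turn [-65.3126   0.5477   0.0855]
```

View pics/c3.png

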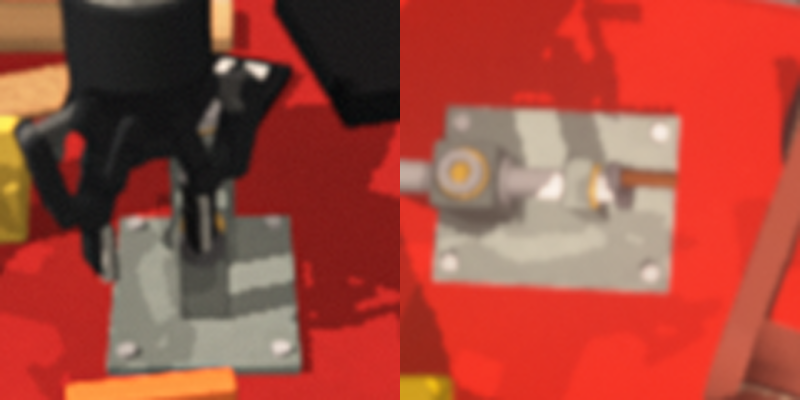

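The crank now stands upright: in the top crop the pin at (648,179) lines up with the shaft at (535,187). The side view is partly hidden by the gripper. I'll check the line numerically.

Run:
```python
from h import *
f=lambda u,z: atz("top",(150+(u[0]-400)/3.333,160+u[1]/3.333),z)
for u,z in [((415,176),.105),((535,187),.105),((625,180),.165),((670,180),.165),((461,174),.15),((462,121),.015),((449,261),.015),((660,131),.015),((650,271),.015)]: print(u,f(u,z))
```

```text
(415, 176) [0.5621 0.2563 0.105 ]
(535, 187) [0.5537 0.161  0.105 ]
(625, 180) [0.5513 0.0825 0.165 ]
(670, 180) [0.5514 0.0489 0.165 ]
(461, 174) [0.5575 0.2091 0.15  ]
(462, 121) [0.6224 0.2425 0.015 ]
(449, 261) [0.5024 0.2488 0.015 ]
(660, 131) [0.6143 0.0726 0.015 ]
(650, 271) [0.4948 0.0788 0.015 ]
```

arm_command([
  [[0, 0, 0, -6.9, 0, 0, 0.06], [0, 0, 0, -6.9, 0, 0, 0.06], [0, 0, 0, -6.9, 0, 0, 0.06], [0, 0, 0, -6.9, 0, 0, 0.06], [0, 0, 0, -6.9, 0, 0, 0.06], [0, 0, 0, -6.9, 0, 0, 0.06], [0, 0, 0, -6.9, 0, 0, 0.06], [0, 0, 0, -6.9, 0, 0, 0.06], [0, 0, 0, -6.9, 0, 0, 0.06], [0, -0.025, 0.008, 0, 0, 0, 0.06], [0, -0.03, 0.01, 0, 0, 0, 0.06], [0, -0.025, 0.008, 0, 0, 0, 0.06], [0, 0, 0, 0, 0, 0, 0.06], [0, 0, 0, 0, 0, 0, 0.06]],
])

```text
t: 11.6
tool_pos: [0.5486, -0.1891, 0.2414]
tool_rot: [0.003, 1.563, -0.012]
contact_force: [-0.1, 0.5, 1.2]
opening: 0.0604
```

Run:
```python
from h import *
o,M=st(); print(o["q"])
a=get_image("side")[200:340,180:320];b=get_image("top")[150:270,230:350]
im=np.hstack([cv2.resize(x,(400,400),interpolation=cv2.INTER_CUBIC) for x in (a,b)])
cv2.imwrite("pics/c4.png",im[:,:,::-1])
for c in ["side","top"]:
  for n in ["big_key_bar","big_key","block_b"]:
    for r in mark_of(c,n)[:3]: print(c,n,round(r["conf"],2),w(c,r["at"]))
to([0.491,-0.208,0.16],90)
```

```text
t 11.6 pos [ 0.5486 -0.1891  0.2414] F [-0.1334  0.4808  1.154 ] M [ 0.04    0.0016 -0.0029] op 0.06044942117859493
[[ 0.0081  0.0093  0.9999]
 [-0.0057  0.9999 -0.0093]
 [-1.     -0.0056  0.0082]]
[-0.4595 -0.0654  1.7137 -0.0015  1.4835 -2.0209]
side big_key_bar 0.64 [ 0.496  -0.209   0.1146]
side big_key_bar 0.62 [ 0.737  -0.2291  0.1039]
side big_key 0.76 [ 0.4867 -0.2097  0.0091]
side big_key 0.76 [ 0.5153 -0.072  -0.0019]
side big_key 0.7 [ 0.7423 -0.2351  0.0009]
side block_b 0.97 [ 0.6233 -0.1645  0.0024]
side block_b 0.65 [ 0.4922 -0.209  -0.0002]
side block_b 0.24 [ 0.4901 -0.2087  0.0115]
top big_key_bar 0.7 [ 0.5119 -0.0707  0.1041]
top big_key_bar 0.68 [ 0.4876 -0.2088  0.1137]
top big_key 0.89 [ 0.7318 -0.2319 -0.0021]
top big_key 0.66 [ 0.4912 -0.209   0.0078]
top big_key 0.55 [ 0.5139 -0.0654  0.0007]
top block_b 0.65 [ 0.4918 -0.2077 -0.0031]
top block_b 0.64 [ 0.621  -0.1612 -0.0008]
shift [ 0.0813 -0.0202 -0.0581] rows 2.547605474151661
turn [-0.3862  0.5002  0.3587]
```

View pics/c4.png

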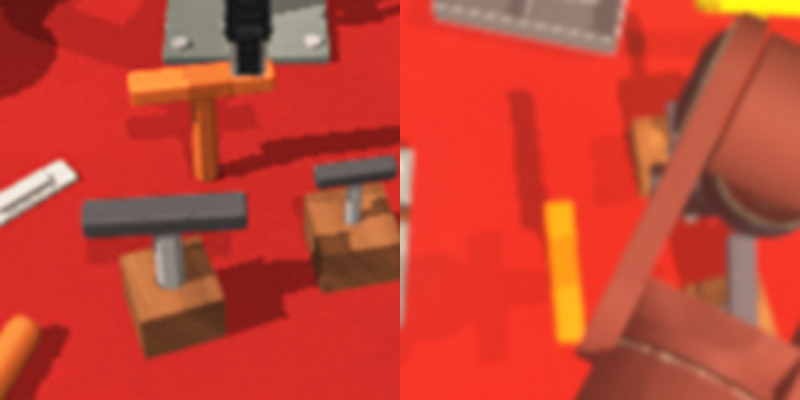

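Run:
```python
from h import *
f=lambda u,z: atz("side",(180+u[0]*.35,200+u[1]*.35),z)
for u in [(84,205),(246,194),(84,236),(246,227)]: print(u,f(u,.120 if u[1]<210 else .102))
g=lambda u,z: atz("top",(230+(u[0]-400)*.3,150+u[1]*.3),z)
print(g((742,236),.12),g((742,325),.12))
t=lambda u:atz("top",(u[0]/1.4,u[1]/1.4),.12)
print(t((467,309)),t((467,368)))
get_image("side")
m=[r for r in cut_out("side","big_key")]
for r in m: 
    ys,xs=np.nonzero(r["mask"]); print(r["conf"],xs.min(),xs.max(),ys.min(),ys.max())
```

```text
(84, 205) [ 0.4386 -0.206   0.12  ]
(246, 194) [ 0.5463 -0.2031  0.12  ]
(84, 236) [ 0.4374 -0.2173  0.102 ]
(246, 227) [ 0.5454 -0.2164  0.102 ]
[ 0.5409 -0.2093  0.12  ] [ 0.4722 -0.2081  0.12  ]
[ 0.5411 -0.2118  0.12  ] [ 0.4332 -0.21    0.12  ]
0.83 225 275 222 262
0.63 208 266 267 301
0.58 357 377 257 314
```

c4 shows the grey key with its bar from (84,215) to (246,210), square to the world x axis and clear of its neighbours. I'll grasp it across y at x≈0.4915, y≈-0.2085.

arm_command([
  [[0.0, -0.007, -0.02, 0, 0.2, 0.2, 0.06], [0, -0.007, -0.02, 0, 0.2, 0.2, 0.06], [0, -0.0055, -0.017, 0, 0, 0, 0.06], [0, 0, 0, 0, 0, 0, 0.06], [0.025, 0, 0, 0, 0, 0, 0.06], [0.03, 0, 0, 0, 0, 0, 0.06], [0.02, 0, 0, 0, 0, 0, 0.06], [0, 0, 0, 0, 0, 0, 0.06], [0, 0, 0, 0, 0, 0, 0.06]],
])

```text
t: 12.85
tool_pos: [0.4933, -0.2064, 0.1678]
tool_rot: [0.002, 1.56, -0.005]
contact_force: [0.1, 0.2, 0.8]
opening: 0.0599
```

Run:
```python
from h import *
o,M=st()
to([0.4915,-0.2085,0.092],90)
```

```text
t 12.85 pos [ 0.4933 -0.2064  0.1678] F [0.0782 0.2335 0.7958] M [-0.0385 -0.0261  0.0088] op 0.059866487520244524
[[ 0.0104  0.0044  0.9999]
 [-0.0024  1.     -0.0043]
 [-0.9999 -0.0023  0.0104]]
shift [ 0.0758 -0.0019 -0.0026] rows 1.8961585336209448
turn [-0.2487  0.5953  0.135 ]
```

arm_command([
  [[0.015, -0.0015, -0.002, 0, 0.5, 0.1, 0.06], [0.025, 0, 0, 0, 0.1, 0, 0.06], [0.022, 0, 0, 0, 0, 0, 0.06], [0.012, 0, 0, 0, 0, 0, 0.06], [0, 0, 0, 0, 0, 0, 0.06]],
])

```text
t: 13.27
tool_pos: [0.4966, -0.2102, 0.0965]
tool_rot: [-0.003, 1.562, -0.007]
contact_force: [-0.0, 0.8, -0.6]
opening: 0.0602
```

Run:
```python
from h import *
o,M=st()
to([0.4915,-0.2085,0.092],90)
```

```text
t 13.27 pos [ 0.4966 -0.2102  0.0965] F [-0.048   0.8334 -0.5702] M [-0.0003  0.0393 -0.0095] op 0.060189161267609266
[[ 0.009   0.003   1.    ]
 [-0.0065  1.     -0.0029]
 [-0.9999 -0.0065  0.0091]]
shift [ 0.0044  0.0017 -0.0051] rows 0.17413708359642074
turn [-0.169   0.518   0.3705]
```

arm_command([
  [[0.004, 0.0017, -0.005, 0, 0.5, 0.3, 0.06], [0, 0, 0, 0, 0, 0, 0.06], [0, 0, 0, 0, 0, 0, 0.03], [0, 0, 0, 0, 0, 0, 0.015], [0, 0, 0, 0, 0, 0, 0.015], [0, 0, 0, 0, 0, 0, 0.015], [0, 0, 0, 0, 0, 0, 0.015], [0, 0, 0, 0, 0, 0, 0.015], [0, 0, 0, 0, 0, 0, 0.015]],
], squeeze=80)

```text
t: 14.02
tool_pos: [0.4936, -0.2096, 0.0967]
tool_rot: [-0.001, 1.566, -0.005]
contact_force: [1.2, -0.7, -0.9]
opening: 0.0206
```

Run:
```python
from h import *
o,M=st()
to([0.4915,-0.2085,0.092],90)
```

```text
t 14.02 pos [ 0.4936 -0.2096  0.0967] F [ 1.197  -0.7025 -0.8948] M [-0.0232 -0.0514 -0.059 ] op 0.020594997393511533
[[ 0.0051  0.0028  1.    ]
 [-0.004   1.     -0.0028]
 [-1.     -0.004   0.0051]]
shift [ 0.0047  0.0012 -0.0021] rows 0.1321511904707132
turn [-0.1613  0.2931  0.2312]
```

arm_command([
  [[-0.012, 0, 0, 0, 0, 0, 0.015], [-0.015, 0, 0, 0, 0, 0, 0.015], [-0.018, 0, 0, 0, 0, 0, 0.015], [-0.025, 0, 0, 0, 0, 0, 0.015], [-0.03, 0, 0, 0, 0, 0, 0.015], [-0.035, 0, 0, 0, 0, 0, 0.015], [-0.035, 0, 0, 0, 0, 0, 0.015], [-0.02, 0, 0, 0, 0, 0, 0.015], [0, 0, 0, 0, 0, 0, 0.015], [0, 0, 0, 0, 0, 0, 0.015]],
])

```text
t: 14.85
tool_pos: [0.4894, -0.2071, 0.2943]
tool_rot: [0.002, 1.571, -0.003]
contact_force: [-0.7, -1.1, -6.1]
opening: 0.0201
```

Run:
```python
from h import *
o,M=st();print(o["q"])
a=get_image("side")[130:330,170:370];b=get_image("side")[100:230,200:330]
im=np.hstack([cv2.resize(x,(400,400),interpolation=cv2.INTER_CUBIC) for x in (a,b)])
cv2.imwrite("pics/c5.png",im[:,:,::-1])
for c in ["side","top"]:
  if c=="top": get_image(c)
  for n in ["big_key_bar","big_key","crank_pin","spindle_axis","socket_mouth"]:
    for r in mark_of(c,n)[:3]: print(c,n,round(r["conf"],2),w(c,r["at"]))
to([0.558,0.211,0.28],90)
```

```text
t 14.85 pos [ 0.4894 -0.2071  0.2943] F [-0.7216 -1.113  -6.0896] M [-0.0238 -0.022  -0.0035] op 0.020104153860037603
[[-0.      0.003   1.    ]
 [-0.0011  1.     -0.003 ]
 [-1.     -0.0011 -0.    ]]
[-0.5399 -0.2027  1.7509 -0.0009  1.5928 -2.1077]
side big_key_bar 0.88 [ 0.7389 -0.2316  0.1048]
side big_key_bar 0.82 [ 0.4873 -0.21    0.3097]
side big_key_bar 0.78 [ 0.5183 -0.0717  0.1008]
side big_key 0.81 [ 0.4817 -0.2077  0.2059]
side big_key 0.8 [ 0.5155 -0.0719 -0.    ]
side big_key 0.58 [ 0.7406 -0.2335  0.0039]
side crank_pin 0.84 [0.5528 0.0635 0.1671]
side crank_pin 0.32 [ 0.3674  0.3069 -0.0001]
side spindle_axis 0.84 [0.5491 0.0652 0.1029]
side spindle_axis 0.7 [ 0.3481 -0.3133  0.0025]
side socket_mouth 0.47 [0.5588 0.2156 0.1486]
top big_key_bar 0.87 [ 0.5109 -0.0735  0.1049]
top big_key_bar 0.8 [ 0.7363 -0.2322  0.1039]
top big_key_bar 0.64 [ 0.4848 -0.2063  0.3045]
top big_key 0.75 [ 0.7309 -0.228   0.0012]
top big_key 0.67 [ 0.4864 -0.2044  0.2014]
top big_key 0.67 [ 0.5181 -0.0697 -0.0002]
top crank_pin 0.81 [0.5562 0.0702 0.1632]
top crank_pin 0.6 [ 0.5559  0.1645 -0.0048]
top spindle_axis 0.69 [0.5573 0.0617 0.1022]
top socket_mouth 0.53 [0.5599 0.213  0.1513]
shift [0.013  0.4182 0.0675] rows 10.594848674994099
turn [-0.1744 -0.0989 -0.0018]
```

View pics/c5.png

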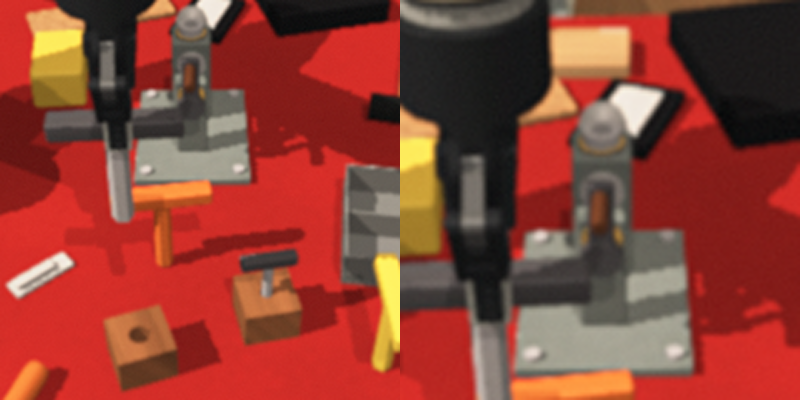

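c5 shows the key lifted (tip at (122,218) in the left crop), the block empty, and the crank upright in the right crop with its pin at (601,212). Next I compute the lean of the key and the crank angle.

Run:
```python
from h import *
def aty(c,uv,y):
    o,d=ray(c,uv);return o+d*(y-o[1])/d[1]
P=lambda u:(200+(u[0]-400)*.325,100+u[1]*.325)
print("pin",P((601,212)),aty("side",P((601,212)),.058))
for u in [(541,237),(666,237),(532,353),(675,351)]: print(atz("side",P(u),.015))
print("screw head top",atz("side",P((600,130)),.148), "ball",P((601,110)))
for z in (.2046,.25,.29): print("key nominal",z,proj("side",[.4894,-.2071,z]),proj("top",[.4894,-.2071,z]))
# measure shank axis in side image
im=get_image("side"); 
ms=cut_out("side","big_key")
for r in ms[:4]:
    m=r["mask"];ys,xs=np.nonzero(m);print(r["conf"],xs.min(),xs.max(),ys.min(),ys.max())
    if ys.max()<245 and xs.max()<285:
        for y in range(ys.min(),ys.max()+1,2):
            x=np.nonzero(m[y])[0]; print(y,x.min(),x.max(),len(x))
```

```text
pin (265.325, 168.9) [0.5568 0.058  0.1703]
[0.5055 0.2482 0.015 ]
[0.6234 0.2408 0.015 ]
[0.4969 0.0798 0.015 ]
[0.6174 0.0747 0.015 ]
screw head top [0.5623 0.2161 0.148 ] ball (265.325, 135.75)
key nominal 0.2046 [233.1966 238.7416] [336.8331 238.0092]
key nominal 0.25 [231.3744 219.3856] [339.7063 236.3432]
key nominal 0.29 [229.6507 200.9396] [342.4597 234.7464]
0.82 192 261 183 241
183 257 258 2
185 212 261 30
187 194 261 50
189 193 261 52
191 192 261 54
193 192 261 56
195 192 261 57
197 192 260 56
199 193 252 46
201 195 220 16Traceback (most recent call last):
  File "<stdin>", line 16, in <module>
    return umr_minimum(a, axis, None, out, keepdims, initial, where)
ValueError: zero-size array to reduction operation minimum which has no identity
```

Run:
```python
from h import *
from numpy import *
for c in ("side","top"):
  get_image(c)
  for r in cut_out(c,"big_key")[:4]:
    m=r["mask"];ys,xs=nonzero(m)
    if c=="side" and 235<ys.max()<250 and xs.max()<285:
        L=[(y,nonzero(m[y])[0]) for y in range(210,ys.max()+1)]
        print(c,[(y,int(x.min()),int(x.max())) for y,x in L if len(x)])
    if c=="top" and 300<xs.mean()<360 and ys.mean()>215:
        print(c,r["conf"],[(x,int(q.min()),int(q.max())) for x in range(xs.min(),xs.max()+1) for q in [nonzero(m[:,x])[0]] if len(q)])
for z in (.2046,.25,.29): print(z,proj("side",[.4894,-.2071,z]),proj("top",[.4894,-.2071,z]))
st()
```

```text
side [(210, 225, 233), (211, 225, 233), (212, 225, 233), (213, 225, 234), (214, 225, 234), (215, 225, 234), (216, 225, 234), (217, 225, 235), (218, 225, 235), (219, 225, 235), (220, 225, 235), (221, 225, 235), (222, 225, 235), (223, 225, 235), (224, 225, 235), (225, 226, 235), (226, 226, 235), (227, 226, 236), (228, 225, 236), (229, 225, 236), (230, 225, 236), (231, 226, 236), (232, 226, 236), (233, 226, 236), (234, 226, 236), (235, 226, 236), (236, 226, 236), (237, 226, 236), (238, 227, 236), (239, 227, 235), (240, 228, 234), (241, 229, 233)]
top 0.52 [(338, 243, 243), (339, 243, 257), (340, 244, 260), (341, 244, 260), (342, 244, 261), (343, 245, 261), (344, 245, 261), (345, 246, 261), (346, 247, 261), (347, 247, 261), (348, 248, 261), (349, 249, 260), (350, 251, 259)]
0.2046 [233.1966 238.7416] [336.8331 238.0092]
0.25 [231.3744 219.3856] [339.7063 236.3432]
0.29 [229.6507 200.9396] [342.4597 234.7464]
t 15.8 pos [ 0.4893 -0.207   0.2934] F [ 0.3468 -0.622  -3.6531] M [ 0.0113 -0.0315 -0.0349] op 0.0202636012341924
[[-0.0013  0.003   1.    ]
 [-0.0003  1.     -0.003 ]
 [-1.     -0.0003 -0.0013]]
```

arm_command([
  [[-0.005, 0.02, 0.004, 0, 0, 0, 0.015], [0, 0.032, 0.006, 0, 0, 0, 0.015], [0, 0.036, 0.0065, 0, 0, 0, 0.015], [0, 0.036, 0.0065, 0, 0, 0, 0.015], [0, 0.036, 0.0065, 0, 0, 0, 0.015], [0, 0.036, 0.0065, 0, 0, 0, 0.015], [0, 0.036, 0.0065, 0, 0, 0, 0.015], [0, 0.036, 0.0065, 0, 0, 0, 0.015], [0, 0.036, 0.0065, 0, 0, 0, 0.015], [0, 0.034, 0.006, 0, 0, 0, 0.015], [0, 0.03, 0.005, 0, 0, 0, 0.015], [0, 0.02, 0.003, 0, 0, 0, 0.015], [0, 0, 0, 0, 0, 0, 0.015], [0, 0, 0, 0, 0, 0, 0.015]],
])

```text
t: 16.97
tool_pos: [0.5644, 0.198, 0.2982]
tool_rot: [0.005, 1.568, -0.007]
contact_force: [0.6, 0.0, -3.6]
opening: 0.0206
```

Run:
```python
from h import *
o,M=st();print(o["q"])
to([0.5635,0.212,0.26],90)
```

```text
t 16.97 pos [0.5644 0.198  0.2982] F [ 0.6042  0.0383 -3.6455] M [-0.0258  0.0252  0.0152] op 0.020581713605394965
[[ 0.0029  0.0078  1.    ]
 [-0.0016  1.     -0.0078]
 [-1.     -0.0016  0.0029]]
[ 0.2141 -0.0433  1.5986 -0.0022  1.5838 -1.3489]
shift [ 0.0382  0.014  -0.0011] rows 1.0177409394937618
turn [-0.446   0.1658  0.091 ]
```

arm_command([
  [[0.015, 0.007, -0.0005, -0.2, 0.1, 0, 0.015], [0.018, 0.007, -0.0005, -0.2, 0.1, 0, 0.015], [0.012, 0, 0, 0, 0, 0, 0.015], [0, 0, 0, 0, 0, 0, 0.015], [0, 0, 0, 0, 0, 0, 0.015]],
])

```text
t: 17.38
tool_pos: [0.5633, 0.2097, 0.2489]
tool_rot: [0.001, 1.572, -0.005]
contact_force: [0.3, 0.3, -3.2]
opening: 0.0203
```

Run:
```python
from h import *
o,M=st()
to([0.5635,0.212,0.25],90)
b=get_image("side")[90:190,215:315];a=get_image("top")[160:260,130:230]
im=np.hstack([cv2.resize(x,(400,400),interpolation=cv2.INTER_CUBIC) for x in (b,a)])
cv2.imwrite("pics/c6.png",im[:,:,::-1])
for c in ["side","top"]:
  for n in ["big_key","socket_mouth"]:
    for r in mark_of(c,n)[:4]:
      p=w(c,r["at"])
      if p[1]>.15: print(c,n,round(r["conf"],2),p)
```

```text
t 17.38 pos [0.5633 0.2097 0.2489] F [ 0.2949  0.3322 -3.2252] M [-0.0222 -0.0182  0.01  ] op 0.020319340625571433
[[-0.0012  0.004   1.    ]
 [-0.0029  1.     -0.004 ]
 [-1.     -0.0029 -0.0012]]
shift [-0.0011  0.0023  0.0001] rows 0.06411596952341109
turn [-0.2295 -0.0684  0.1669]
side big_key 0.6 [0.5576 0.2109 0.1588]
side socket_mouth 0.52 [0.5611 0.2109 0.1504]
top big_key 0.62 [0.5602 0.2113 0.1581]
top socket_mouth 0.53 [0.558  0.2131 0.1536]
```

View pics/c6.png

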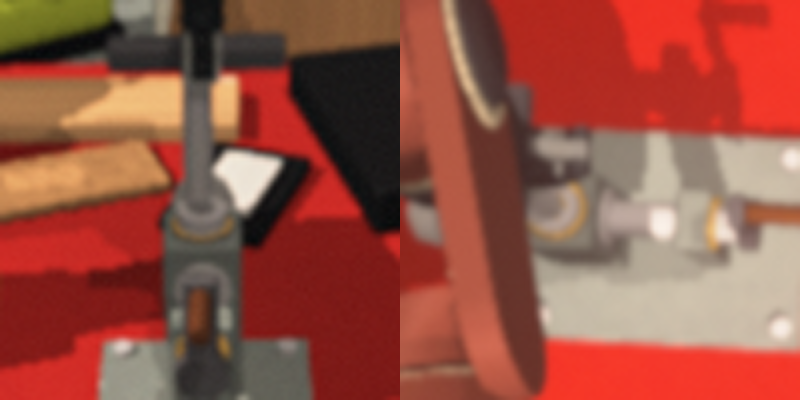

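c6, left crop: the shank is at column ~194 and the screw head centre at ~204, so the tip sits a few mm to -x of the socket. I'll quantify it.

Run:
```python
from h import *
im=get_image("side").astype(int)
for y in list(range(116,150,2)): print(y,[int(v) for v in im[y,254:276].sum(1)//3])
for P in ([.5633,.2097,.23],[.5633,.2097,.16],[.560,.212,.152],[.560,.212,.138],[.56+.0165,.212,.145],[.56-.0165,.212,.145]): print(P,proj("side",P))
```

```text
116 [184, 184, 183, 184, 184, 184, 172, 123, 90, 98, 104, 105, 98, 98, 134, 172, 182, 182, 181, 171, 129, 77]
118 [178, 177, 177, 177, 177, 177, 165, 121, 93, 98, 105, 103, 99, 101, 130, 167, 175, 175, 175, 163, 121, 74]
120 [164, 170, 172, 173, 172, 173, 159, 116, 89, 98, 104, 103, 98, 101, 127, 158, 169, 168, 166, 155, 110, 70]
122 [117, 125, 126, 126, 124, 125, 120, 98, 89, 96, 104, 102, 100, 95, 103, 117, 121, 121, 120, 110, 87, 65]
124 [104, 111, 112, 113, 110, 110, 107, 97, 88, 97, 103, 103, 98, 93, 96, 98, 102, 101, 102, 97, 87, 71]
126 [80, 91, 94, 94, 94, 93, 93, 91, 90, 97, 102, 102, 102, 92, 79, 51, 37, 48, 59, 62, 63, 63]
128 [68, 80, 90, 92, 93, 92, 94, 93, 89, 97, 101, 103, 100, 93, 74, 57, 101, 163, 194, 198, 195, 187]
130 [98, 73, 81, 90, 93, 94, 94, 94, 92, 96, 101, 103, 99, 94, 102, 149, 202, 226, 230, 229, 227, 227]
132 [138, 117, 83, 73, 82, 91, 92, 93, 92, 97, 101, 101, 98, 97, 146, 208, 231, 230, 228, 227, 227, 226]
134 [144, 140, 122, 81, 67, 83, 96, 94, 92, 96, 101, 102, 99, 93, 106, 148, 180, 208, 225, 229, 227, 225]
136 [92, 93, 86, 67, 61, 79, 92, 91, 89, 9
[... 237 characters left out ...]
30, 119, 118, 157, 211, 229]
142 [76, 64, 58, 68, 89, 111, 123, 121, 104, 91, 84, 83, 86, 95, 112, 128, 128, 114, 104, 116, 146, 165]
144 [62, 56, 67, 81, 86, 91, 101, 114, 120, 119, 117, 116, 119, 119, 122, 116, 105, 97, 90, 85, 77, 63]
146 [57, 50, 67, 78, 87, 93, 91, 93, 97, 101, 104, 106, 105, 105, 102, 99, 100, 98, 92, 82, 71, 44]
148 [74, 72, 81, 80, 77, 81, 91, 93, 98, 99, 101, 100, 101, 100, 98, 94, 86, 80, 78, 83, 74, 46]
[0.5633, 0.2097, 0.23] [264.9422 115.2082]
[0.5633, 0.2097, 0.16] [265.4066 139.4993]
[0.56, 0.212, 0.152] [264.1703 141.746 ]
[0.56, 0.212, 0.138] [264.269  146.3298]
[0.5765, 0.212, 0.145] [270.4428 143.8512]
[0.5435000000000001, 0.212, 0.145] [257.9863 144.2449]
```

arm_command([
  [[0, 0.0022, 0.001, -0.2, 0, 0, 0.015], [0.003, 0, 0, 0, 0, 0, 0.015], [0.003, 0, 0, 0, 0, 0, 0.015], [0, 0, 0, 0, 0, 0, 0.015]],
])

```text
t: 18.07
tool_pos: [0.5664, 0.213, 0.2469]
tool_rot: [-0.001, 1.565, -0.0]
contact_force: [0.4, -0.2, -4.3]
opening: 0.0209
```

Run:
```python
from h import *
o,M=st()
to([0.5645,0.2118,0.24],90)
```

```text
t 18.07 pos [0.5664 0.213  0.2469] F [ 0.3763 -0.1747 -4.3153] M [-0.0041 -0.05   -0.0026] op 0.020889693008921184
[[ 0.0058 -0.0004  1.    ]
 [-0.001   1.      0.0004]
 [-1.     -0.001   0.0058]]
shift [ 0.0068 -0.0012 -0.0019] rows 0.18009474911549347
turn [0.0249 0.3351 0.0563]
```

arm_command([
  [[0.003, -0.001, -0.0015, 0, 0.3, 0, 0.015], [0.003, 0, 0, 0, 0, 0, 0.015], [0.001, 0, 0, 0, 0, 0, 0.015]],
])

```text
t: 18.32
tool_pos: [0.5647, 0.212, 0.2392]
tool_rot: [-0.001, 1.571, -0.0]
contact_force: [0.2, 0.5, -3.4]
opening: 0.0205
```

Run:
```python
from h import *
o,M=st()
to([0.5645,0.2118,0.24],90)
```

```text
t 18.32 pos [0.5647 0.212  0.2392] F [ 0.2233  0.4842 -3.4429] M [-0.0529 -0.118  -0.0088] op 0.02047692616147657
[[ 0.0001 -0.0007  1.    ]
 [-0.0011  1.      0.0007]
 [-1.     -0.0011  0.0001]]
shift [-0.0008 -0.0002 -0.0002] rows 0.02220289051080416
turn [0.038  0.0076 0.0623]
```

arm_command([
  [[0.002, 0, 0, 0, 0, 0, 0.015], [0.002, 0, 0, 0, 0, 0, 0.015], [0, 0, 0, 0, 0, 0, 0.015]],
])

```text
t: 18.57
tool_pos: [0.5656, 0.2118, 0.239]
tool_rot: [-0.002, 1.568, -0.001]
contact_force: [-1.4, -0.6, -3.6]
opening: 0.0204
```

Run:
```python
from h import *
o,M=st()
```

```text
t 18.57 pos [0.5656 0.2118 0.239 ] F [-1.3954 -0.6108 -3.5619] M [-0.1075  0.1146  0.0061] op 0.020354098781050895
[[ 0.0033 -0.0006  1.    ]
 [-0.0014  1.      0.0006]
 [-1.     -0.0014  0.0033]]
```

arm_command([
  [[0.003, 0, 0, 0, 0, 0, 0.015], [0.003, 0, -0.001, 0, 0, 0, 0.015], [0, 0, 0, 0, 0, 0, 0.015]],
])

```text
t: 18.82
tool_pos: [0.566, 0.2117, 0.2392]
tool_rot: [-0.001, 1.562, -0.0]
contact_force: [-1.9, -0.6, -3.5]
opening: 0.0205
```

Run:
```python
from h import *
o,M=st()
```

```text
t 18.82 pos [0.566  0.2117 0.2392] F [-1.9049 -0.5547 -3.5392] M [-0.1568  0.3304  0.0073] op 0.02052323084686521
[[ 0.0088 -0.0005  1.    ]
 [-0.001   1.      0.0005]
 [-1.     -0.001   0.0088]]
```

arm_command([
  [[-0.001, 0, -0.002, 0, 0.4, 0, 0.015], [0.002, 0, 0, -3, 0, 0, 0.015], [0.002, 0, 0, -3, 0, 0, 0.015], [0.002, 0, 0, -3, 0, 0, 0.015], [0.002, 0, 0, -3, 0, 0, 0.015]],
])

```text
t: 19.23
tool_pos: [0.5661, 0.2122, 0.2382]
tool_rot: [-0.171, 1.555, 0.171]
contact_force: [-3.4, -1.5, 6.4]
opening: 0.0205
```

Run:
```python
from h import *
o,M=st()
```

```text
t 19.23 pos [0.5661 0.2122 0.2382] F [-3.3848 -1.4501  6.4012] M [-0.3924  0.8358  0.0171] op 0.020507753538719684
[[ 0.0092 -0.2167  0.9762]
 [ 0.0009  0.9762  0.2167]
 [-1.     -0.0011  0.0092]]
```

arm_command([
  [[-0.001, -0.0005, -0.002, 0, 0.5, 0, 0.015], [0.002, 0, -0.0005, -3, 0, 0, 0.015], [0.002, 0, 0, -3, 0, 0, 0.015], [0.002, 0, 0, -3, 0, 0, 0.015], [0.002, 0, 0, -3, 0, 0, 0.015]],
])

```text
t: 19.65
tool_pos: [0.5649, 0.212, 0.2343]
tool_rot: [-0.339, 1.54, 0.34]
contact_force: [-1.2, 0.5, -3.4]
opening: 0.0205
```

Run:
```python
from h import *
o,M=st()
```

```text
t 19.65 pos [0.5649 0.212  0.2343] F [-1.1522  0.5192 -3.3802] M [-0.0874  0.1505  0.0145] op 0.020478630095375445
[[ 0.0038 -0.4196  0.9077]
 [ 0.0018  0.9077  0.4196]
 [-1.      0.      0.0042]]
```

arm_command([
  [[0.003, 0, 0, 0, 0, 0, 0.015], [0.003, 0, 0, 0, 0, 0, 0.015], [0.003, 0, 0, 0, 0, 0, 0.015], [0.003, 0, 0, 0, 0, 0, 0.015]],
])

```text
t: 19.98
tool_pos: [0.566, 0.2125, 0.2275]
tool_rot: [-0.334, 1.538, 0.336]
contact_force: [-5.5, -1.4, 10.8]
opening: 0.0204
```

Run:
```python
from h import *
o,M=st();print(o["q"])
```

```text
t 19.98 pos [0.566  0.2125 0.2275] F [-5.5191 -1.3802 10.8192] M [-0.4339  1.634   0.0918] op 0.020421971967697527
[[ 0.0067 -0.4144  0.9101]
 [ 0.003   0.9101  0.4144]
 [-1.     -0.      0.0073]]
[ 0.2354  0.0022  1.6707  0.0014  1.4615 -1.7628]
```

arm_command([
  [[0, 0, -0.0015, 0, 0.4, 0, 0.015], [0.002, 0, 0, -1, 0, 0, 0.015], [0.003, 0, 0, 0, 0, 0, 0.015], [0.003, 0, 0, 1, 0, 0, 0.015], [0.003, 0, 0, 0, 0, 0, 0.015]],
])

```text
t: 20.4
tool_pos: [0.5661, 0.2126, 0.2276]
tool_rot: [-0.332, 1.539, 0.332]
contact_force: [-6.2, -1.9, 12.2]
opening: 0.0201
```

Run:
```python
from h import *
o,M=st()
b=get_image("side")[90:190,215:315]
cv2.imwrite("pics/c7.png",cv2.resize(b,(400,400),interpolation=cv2.INTER_CUBIC)[:,:,::-1])
```

```text
t 20.4 pos [0.5661 0.2126 0.2276] F [-6.2288 -1.9262 12.1719] M [-0.5209  1.6252  0.0555] op 0.020097781098977037
[[ 0.0058 -0.4111  0.9116]
 [ 0.0018  0.9116  0.4111]
 [-1.     -0.0007  0.006 ]]
```

View pics/c7.png

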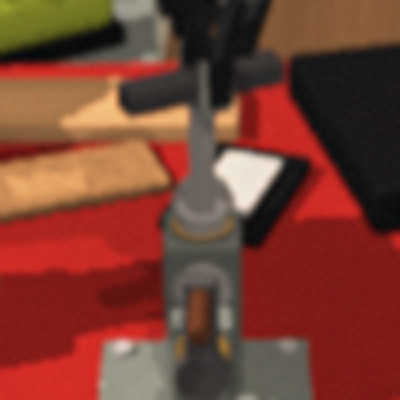

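c7 shows the key standing deep in the screw head, with the shank entering at (203,195). The z reading stopped at the same floor height twice. I'll relieve the press and start turning clockwise.

arm_command([
  [[0, 0, -0.0015, 0, 0.3, 0, 0.015], [0, 0, 0, 3, 0, 0, 0.015], [0, 0, 0, 3, 0, 0, 0.015], [0, 0, 0, 3, 0, 0, 0.015], [0, 0, 0, 3, 0, 0, 0.015]],
])

```text
t: 20.87
tool_pos: [0.5652, 0.2116, 0.2278]
tool_rot: [-0.164, 1.562, 0.161]
contact_force: [-1.3, 0.1, 2.4]
opening: 0.0207
```

```bash
cat >> h.py <<'E'
def rd():
    o=ctrl.get_obs();M=R.from_rotvec(o["tool_rot"]).as_matrix()
    print("t",round(o["t"],2),"pos",np.array(o["tool_pos"]),"F",np.array(o["contact_force"]),"M",np.array(o["wrist_torque"]),"yaw",np.rad2deg(np.arctan2(M[1,1],M[0,1])),"tilt",M[:2,0],"q6eff",o["effort"][5])
E
python3 -c "from h import *; rd()"
```

```text
t 20.87 pos [0.5652 0.2116 0.2278] F [-1.3349  0.1378  2.4468] M [-0.2045  0.4997  0.2757] yaw 101.83933432881757 tilt [ 0.0025 -0.0017] q6eff -0.2806153893470764
```

arm_command([
  [[0, 0, 0, 3, 0, 0, 0.015], [0, 0, 0, 3, 0, 0, 0.015], [0, 0, 0, 3, 0, 0, 0.015]],
])

```text
t: 21.12
tool_pos: [0.5652, 0.2112, 0.2277]
tool_rot: [-0.036, 1.569, 0.031]
contact_force: [-2.1, -1.4, 1.7]
opening: 0.0203
```

```bash
python3 -c "from h import *; rd()"
```

```text
t 21.12 pos [0.5652 0.2112 0.2277] F [-2.1492 -1.3739  1.7008] M [-0.2719  0.4129  0.2827] yaw 92.42913736739169 tilt [ 0.002  -0.0034] q6eff -0.2786688879132271
```

arm_command([
  [[0, 0, 0, 3, 0, 0, 0.015], [0, 0, 0, 3, 0, 0, 0.015], [0, 0, 0, 3, 0, 0, 0.015]],
])

```text
t: 21.37
tool_pos: [0.5651, 0.2107, 0.2277]
tool_rot: [0.092, 1.567, -0.1]
contact_force: [-1.0, -0.6, 1.7]
opening: 0.0208
```

```bash
python3 -c "from h import *; rd()"
```

```text
t 21.37 pos [0.5651 0.2107 0.2277] F [-1.0345 -0.6408  1.6923] M [-0.2814  0.4405  0.2381] yaw 83.01733623736177 tilt [ 0.0012 -0.005 ] q6eff -0.27779714204370975
```

arm_command([
  [[0, 0, 0, 3, 0, 0, 0.015], [0, 0, 0, 3, 0, 0, 0.015], [0, 0, 0, 3, 0, 0, 0.015]],
])

```text
t: 21.62
tool_pos: [0.565, 0.2103, 0.2277]
tool_rot: [0.22, 1.558, -0.23]
contact_force: [-1.9, -1.3, 2.6]
opening: 0.0203
```

```bash
python3 -c "from h import *; rd()"
```

```text
t 21.62 pos [0.565  0.2103 0.2277] F [-1.9135 -1.3253  2.5941] M [-0.2145  0.5109  0.2294] yaw 73.60312467438767 tilt [ 0.0003 -0.0065] q6eff -0.2767913416028023
```

arm_command([
  [[0, 0, 0, 3, 0, 0, 0.015], [0, 0, 0, 3, 0, 0, 0.015], [0, 0, 0, 3, 0, 0, 0.015]],
])

```text
t: 21.87
tool_pos: [0.5648, 0.2099, 0.2277]
tool_rot: [0.347, 1.541, -0.359]
contact_force: [-2.1, -1.2, 1.7]
opening: 0.0203
```

```bash
python3 -c "from h import *; rd()"
```

```text
t 21.87 pos [0.5648 0.2099 0.2277] F [-2.1141 -1.1611  1.6864] M [-0.1438  0.4788  0.2384] yaw 64.19385532046729 tilt [-0.0009 -0.008 ] q6eff -0.2759865112602711
```

arm_command([
  [[0, 0, 0, 3, 0, 0, 0.015], [0, 0, 0, 3, 0, 0, 0.015], [0, 0, 0, 3, 0, 0, 0.015]],
])

```text
t: 22.12
tool_pos: [0.5645, 0.2096, 0.2277]
tool_rot: [0.474, 1.516, -0.489]
contact_force: [-2.2, -0.9, 2.2]
opening: 0.0204
```

```bash
python3 -c "from h import *; rd()"
```

```text
t 22.12 pos [0.5645 0.2096 0.2277] F [-2.1684 -0.9414  2.2463] M [-0.2124  0.5291  0.333 ] yaw 54.7995890376783 tilt [-0.0022 -0.0093] q6eff -0.18519701901823282
```

arm_command([
  [[0, 0, 0, 3, 0, 0, 0.015], [0, 0, 0, 3, 0, 0, 0.015]],
])

```text
t: 22.28
tool_pos: [0.5643, 0.2094, 0.2277]
tool_rot: [0.557, 1.495, -0.574]
contact_force: [-0.3, -0.2, 2.2]
opening: 0.0203
```

```bash
python3 -c "from h import *; rd()"
```

```text
t 22.28 pos [0.5643 0.2094 0.2277] F [-0.2876 -0.2321  2.1773] M [-0.2446  0.4981  0.4373] yaw 48.57451111357597 tilt [-0.0031 -0.0102] q6eff -0.08978740079328418
```

arm_command([
  [[0, 0, 0, 3, 0, 0, 0.015], [0, 0, 0, 3, 0, 0, 0.015]],
])

```text
t: 22.45
tool_pos: [0.564, 0.2093, 0.2277]
tool_rot: [0.64, 1.471, -0.659]
contact_force: [-2.2, -0.5, 2.4]
opening: 0.0205
```

```bash
python3 -c "from h import *; rd()"
```

```text
t 22.45 pos [0.564  0.2093 0.2277] F [-2.2307 -0.5418  2.3911] M [-0.1239  0.4902  0.6075] yaw 42.386136265882314 tilt [-0.0041 -0.0111] q6eff 0.00956342846620828
```

The bite came at yaw ≈60°. The screw is now about 0.32 rad past it, roughly 0.2–0.29 N m above free running. I'll stop turning and check at rest.

arm_command([
  [[0, 0, 0, 0, 0, 0, 0.015], [0, 0, 0, 0, 0, 0, 0.015], [0, 0, 0, 0, 0, 0, 0.015]],
])

```text
t: 22.7
tool_pos: [0.5641, 0.2093, 0.2277]
tool_rot: [0.637, 1.471, -0.657]
contact_force: [-1.7, -0.2, 1.6]
opening: 0.0206
```

```bash
python3 -c "
from h import *
rd()
Z=[]
for i in range(5):
    get_image('side'); o=ctrl.get_obs(); Z.append((round(o['wrist_torque'][2],3),round(o['effort'][5],3)))
print(Z); rd()"
```

```text
t 22.7 pos [0.5641 0.2093 0.2277] F [-1.6979 -0.1963  1.6162] M [-0.1699  0.4758  0.353 ] yaw 42.539194634286105 tilt [-0.0042 -0.0115] q6eff 0.37550032138824463
[(np.float64(0.337), np.float64(0.354)), (np.float64(0.414), np.float64(0.357)), (np.float64(0.341), np.float64(0.368)), (np.float64(0.373), np.float64(0.373)), (np.float64(0.371), np.float64(0.377))]
t 22.95 pos [0.564  0.2093 0.2277] F [-2.5699 -0.7394  2.8302] M [-0.2038  0.4106  0.3713] yaw 42.48808688726968 tilt [-0.0042 -0.0114] q6eff 0.37667895667254925
```

arm_command([
  [[0, 0, 0, 0, 0, 0, 0.03], [0, 0, 0, 0, 0, 0, 0.05], [0, 0, 0, 0, 0, 0, 0.05], [0, 0, 0, 0, 0, 0, 0.05], [0, 0, 0, 0, 0, 0, 0.05], [-0.01, 0, 0, 0, 0, 0, 0.05], [-0.02, 0, 0, 0, 0, 0, 0.05], [-0.03, 0, 0, 0, 0, 0, 0.05], [-0.035, 0, 0, 0, 0, 0, 0.05], [-0.03, 0, 0, 0, 0, 0, 0.05], [-0.015, 0, 0, 0, 0, 0, 0.05], [0, 0, 0, 0, 0, 0, 0.05], [0, 0, 0, 0, 0, 0, 0.05]],
])

```text
t: 24.03
tool_pos: [0.5648, 0.2109, 0.3754]
tool_rot: [0.643, 1.469, -0.658]
contact_force: [-0.4, 0.9, 0.1]
opening: 0.0497
```

Run:
```python
from h import *
rd()
a=get_image("side");b=get_image("top")
im=np.hstack([cv2.resize(a[70:230,200:360],(400,400),interpolation=cv2.INTER_CUBIC),cv2.resize(b[140:280,120:260],(400,400),interpolation=cv2.INTER_CUBIC)])
cv2.imwrite("pics/c8.png",im[:,:,::-1])
for c in ["side","top"]:
  for n in ["big_key","big_key_bar","crank_pin","spindle_axis"]:
    for r in mark_of(c,n)[:4]:
      p=w(c,r["at"])
      if p[1]>.03: print(c,n,round(r["conf"],2),p)
```

```text
t 24.03 pos [0.5648 0.2109 0.3754] F [-0.4246  0.8636  0.1337] M [0.034  0.0148 0.0045] yaw 42.282154576454595 tilt [-0.0015 -0.0093] q6eff -0.0003648917208920466
side big_key 0.77 [0.5618 0.21   0.1406]
side big_key_bar 0.84 [0.5669 0.2129 0.2454]
side big_key_bar 0.74 [0.5611 0.2118 0.1365]
side crank_pin 0.74 [0.5566 0.0636 0.1639]
side spindle_axis 0.73 [0.5519 0.0622 0.1049]
top big_key 0.92 [0.565  0.2149 0.1394]
top big_key_bar 0.66 [0.5592 0.2117 0.2407]
top crank_pin 0.87 [0.5536 0.0681 0.1663]
top spindle_axis 0.85 [0.5569 0.0614 0.1029]
```

View pics/c8.png

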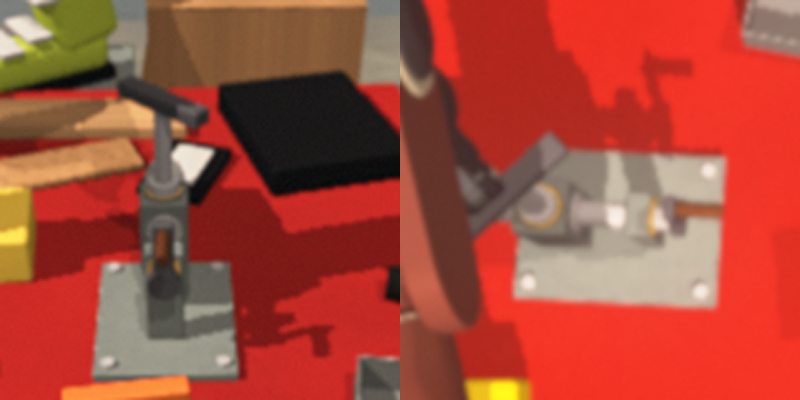

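c8 shows the gripper clear and the key upright in the screw: bar at about (163,100), shank entering the head at (163,185). The crank is upright, with its pin at (161,245) above the hub, and nothing else has moved. Handing in.

```bash
python3 -c "
from station import *
print(finish_job())"
```

```text
the job is handed in; nothing more can be done
None
```

I turned the crank upright, seated the larger key in the setscrew and tightened it. The key is left standing in the screw, and I handed the job in at about 24 s.

- **Crank:** It was gripped by its pin and swung to upright. The last image checks put it within about 0.05 rad, but they disagree. Side bolts give about -0.01 and top bolts about +0.045. The networks' pin and axis points differ by 3–5 mm in opposite directions.
- **Seating:** The hex found its alignment after about 25° of counter-clockwise search. It then dropped to a floor height that repeated on a second press, about 14 mm in. The last network readings put the tip at 139–141 mm, against a nominal socket floor of 137 mm.
- **Tightening:** The screw ran free at about 0.25–0.28 N m and bit at a tool yaw of about 60°. I stopped about 0.32 rad past the bite.
    - The joint-6 effort, and the wrist moment at rest, put it about 0.27–0.29 N m above free running. The noisy wrist moment in the last moving step gave up to 0.35.
    - At the stated 0.6 N m per radian it would be about 0.19 N m. So it is firm, perhaps slightly above the 0.15–0.25 band, but on every reading below the 0.45 limit.
- **After release:** The gripper was clear with no contact force. The last picture shows the key standing and the crank upright. The arm touched nothing except the crank, the key and, through the key, the screw.

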